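Check in a tub of cups

TASK

Slide the pink tub of cups along the counter until its long side lies flush against the grey glass rack, then pick up the yellow hand scanner, point it squarely at the middle of the tub's bar-code label from about 10 cm away and hold it still there for a good second. Then lay the scanner gently back on its black charging pad, upright and lined up with the pad. Do not lift the tub, and leave the mug, the glass and the bowls where they stand.

Things in the scene. Friction and masses are not known exactly. Their poses are not given: they have to be found in the camera images.
- tub: Pink open tub, 280 (x) by 200 (y) by 75 high, with six fixed upturned cups (66 high), 0.85 kg, loose. Origin: centre of its underside, z up. Its plain +y side faces the rack. In the middle of its -y side sits the label holder, a white sloping plate 70 wide (x), which stands out up to 36 from the wall, 36 to 70 above the counter; the wall is bare to either side of it.
- label (a point): Centre of the bar-code label (about 45 by 26, black bars on the white plate), 119 from the tub's origin towards its -y and 53 above its underside. Its x axis is the label's outward normal, level with the tub's -y direction but tilted up 45 degrees; its y axis is the tub's x; its z axis runs up the slope.
- scanner: Hand scanner, loose, 0.2 kg, 168 long (x). Yellow handle 34 wide (y), 26 thick, x = -90 to 40, at 37 to 63 above its underside; grip it across its width near x = -10 (free from -65 to 20). Grey head 62 wide, bent 45 degrees down at the +x end; it stands on the head's lip and a grey foot at x = -90 to -70. Origin: in the underside plane, below its centre of mass; x forward, z up.
- window (a point): Centre of the red reading window at the end of the scanner's head, 78 ahead (+x) of the scanner's origin and 8 above its underside. Its x axis is the direction of the beam: forward and 45 degrees down when the scanner is level.
- rack: Grey glass rack full of upturned glasses, 500 by 500 by 100 high, fixed to the counter. Origin: centre of its underside. Its -y side, 250 from the origin, is the upright face against which the tub goes.
- dock: Black rubber charging pad with a green light, 200 (x) by 80 (y) by 8 thick, fixed. Origin: centre of its underside. The scanner lies along its x, its origin over the pad's.
- mug: White mug, 76 across, 85 high, bystander. Origin: centre of its underside.
- tumbler: Clear drinking glass, 68 across, 100 high, bystander. Origin: centre of its underside.
- bowls: Stack of white bowls, 124 across, 78 high, bystander. Origin: centre of its underside.
There are look-alikes about, which are no part of the job. Of the things that look like the scanner, the smaller one is meant.

How it is judged (in metres and radians):
On the way, in this order (a step that is already met when the one before it is completed fails the run):
1. the tub has been slid flush against the rack and stands still (y of tub in the frame of rack between -0.358 and -0.335 m and x of tub in the frame of rack between -0.13 and 0.13 m and angle between the x axis of tub and the x axis of rack, either way round below 0.06 rad and height (world z) of tub below 0.01 m and angle between tub's own z axis and vertical below 0.05 rad and linear speed of tub below 0.01 m/s), for 0.2 s.
2. the held scanner points at the label, in front of it, and is kept still for 0.8 s, with the tub flush against the rack (all of step 1 and x of label in the frame of window between 0.05 and 0.16 m and y of label in the frame of window between -0.015 and 0.015 m and z of label in the frame of window between -0.015 and 0.015 m and x of window in the frame of label above 0.03 m and angle between the x axis of window and the x axis of label, either way round below 0.4 rad and linear speed of scanner below 0.02 m/s and angular speed of scanner below 0.2 rad/s and contact force between the fingers and scanner above 0.5 N), for 0.8 s.
At the end, for the whole second after the job is handed in: The tub stands flat, its long side against the rack (gap under 8 mm, square within 0.06 rad, at most 20 mm past the rack's ends); the scanner stands upright and still on its pad, origin within 35 mm along and 25 mm across from the pad's centre, in line within 0.25 rad (either way round) (all of step 1 and x of scanner in the frame of dock between -0.035 and 0.035 m and y of scanner in the frame of dock between -0.025 and 0.025 m and z of scanner in the frame of dock between 0.003 and 0.013 m and angle between the x axis of scanner and the x axis of dock, either way round below 0.25 rad and angle between scanner's own z axis and vertical below 0.08 rad and linear speed of scanner below 0.01 m/s); the robot touches nothing.
It fails at once if the mug, glass or bowls are moved by more than 30 mm or tipped (distance of any of mug, tumbler, bowls from where it was at the start of the episode above 0.03 m or angle between any of mug, tumbler, bowls's own z axis and vertical above 0.3 rad).
It fails at once if the tub is lifted or tipped (height (world z) of tub above 0.02 m or angle between tub's own z axis and vertical above 0.2 rad).
It fails at once if the scanner is dropped or banged onto its pad (over 40 N) (contact force between scanner and dock above 40 N).
It also fails if it takes over 64 s, if anything falls off the work surface, if the arm or the gripper's body presses on something with over 40 N, if the wrist force passes 120 N, or if a joint passes its speed limit or range.

ROBOT

A 7-joint arm with a two-finger parallel gripper is mounted at the origin on the work surface. World frame = base frame: x ahead of the robot, y to its left, z up, the work surface at z = 0. Lengths are in mm, angles in rad, forces in N, time in s.
With the tool pointing down it reaches from about 400 to 850 mm from the base axis. Payload 10.4 kg.
Tool frame: the origin (TCP) lies on the centre line of the jaws, within the pads' length; the fingertips stand manip.nose_length ahead of it and the grasp point (between the pads) lies 3 mm ahead of it (manip.nose_length is the distance from the TCP to the fingertips, in mm); z points along the fingers, y is the line along which they close (so a half turn about z gives the same grasp; the last joint's range is limited). The gripper opens to 87 mm and grips with 3 to 60 N. Pads are 19 mm wide; open, the fingers measure 117 mm over their backs; the gripper's body (75 mm by 190 mm) begins 51 mm behind the grasp point.
Start: joints at [1.144, 0.332, -0.065, 1.46, 0.022, 1.35, -0.088], TCP at [245.594, -574.746, 244.576] pointing down, gripper open.
Joint ranges: [-2.6, 2.6], [-0.5, 2.12], [-1.47, 1.34], [0.16, 2.42], [-1.27, 4.41], [0.06, 2.06], [-2.6, 2.6]. Speed limits (rad/s): [2.22, 2.22, 2.79, 2.79, 3.14, 3.14, 3.14].

INTERFACE

Orientations are given as a unit quaternion [x, y, z, w].
In Python, from workcell import manip, fingers, ik, eyes gives the robot as it stands. The module is installed in compiled form; this text tells all that it offers. Calls block until the motion is done:
- manip.move_ptp(position, orientation): joint-space move of the TCP to a pose.
- manip.move_l(position, vel=150, frame=None, threshold=None): straight line of the TCP; frame=None keeps the orientation; vel is the mean speed in mm/s. With threshold (N) it stops when the force on the tool has changed by that much, and returns True; else False.
- manip.move_joints(angles): joint-space move.
- fingers.command_gripper(opening): finger opening in mm; the grip force is fixed at half the most; returns when the fingers have stopped.
- manip.sleep(seconds).
- ik(position, orientation): joint angles nearest the present ones, or None.
- eyes.read_camera(name): name is "scene" or "top" or "wrist"; returns a dict with "image" (384x512x3 uint8, red, green, blue), "vertical_fov" (degrees; the focal length in pixels is half the picture's height over the tangent of half this angle, whatever the lens; pixels are square), "cx", "cy" (the principal point, pixels), "position" and "orientation" of the camera in the world; the wrist camera has in their place "T_tool_cam" (4x4, takes a point from camera to tool coordinates, whose origin is the TCP and whose axes are the flange's). Camera axes: x right, y up, looking along -z (the intrinsics and any distortion apply to the point x, -y, -z); pixel columns grow to the right and rows downward; lengths in mm; the calibration is good to about 2 mm. A picture is of the moment at which its call begins: read the wrist's pose just before it. There is no depth.
A pose or a line that the arm cannot do raises manip.Unreachable and nothing moves.
- manip.hand_in(): hands the job in; it is judged then, once.
Readings, each from a call of its own:
- manip.read_time_s(): time.
- manip.read_q(): joint angles.
- manip.read_joint_vel(): joint speeds.
- manip.read_tau(): joint torques, N m.
- manip.read_tool_pos(): TCP position.
- manip.read_ee_rot(): TCP orientation.
- manip.read_contact_force(): force on the tool from outside, world axes, zero at the start.
- manip.read_moment(): the same for the moment, N m.
- manip.read_finger_gap(): finger opening in mm.
- manip.read_grip_force(): force on a finger pad.
Only numpy, scipy, OpenCV 4.12 (cv2) and the standard library are available. Lean on these libraries where they do the work, as an engineer would, in place of code of your own. Each camera call takes 0.05 s, during which the arm holds its last target. There are 200 camera calls.

## Working session

There is one attempt and no reset: what is moved stays moved. The work goes in short steps, each a Python script; the robot and the scene stay as the last script left them, time stands still between calls to the robot, and variables do not carry over. Pictures are saved under pics/ and viewed, at most 10 in all, crops included, and the job is handed in when it is done.

```bash
mkdir -p pics; python3 - <<'E'
from workcell import manip, fingers, ik, eyes
import cv2,numpy as np
for n in ["scene","top","wrist"]:
    d=eyes.read_camera(n)
    print({k:(v if k!="image" else v.shape) for k,v in d.items()})
    cv2.imwrite(f"pics/{n}0.png",d["image"][:,:,::-1])
a=cv2.imread("pics/scene0.png");b=cv2.imread("pics/top0.png")
print(manip.nose_length,manip.read_time_s(),manip.read_tool_pos(),manip.read_ee_rot(),manip.read_finger_gap())
E
```

```text
{'image': (384, 512, 3), 'vertical_fov': 43.15031435763583, 'cx': 254.11922614859543, 'cy': 196.09421409540354, 'position': array([1641.76399798,  953.90181531, 1252.9205473 ]), 'orientation': array([0.17768172, 0.4061956 , 0.82362591, 0.35365901])}
{'image': (384, 512, 3), 'vertical_fov': 54.31893464034548, 'cx': 251.30709111028528, 'cy': 193.34278902283936, 'position': array([ 335.60460241,  -81.7099928 , 1280.82366539]), 'orientation': array([-0.05022027,  0.05886154,  0.7132607 , -0.69661497])}
{'image': (384, 512, 3), 'vertical_fov': 70.73522788214456, 'cx': 253.25992187869295, 'cy': 190.19182563218988, 'T_tool_cam': array([[ 1.54346152e-03,  9.64257952e-01,  2.64960789e-01,
         7.21623842e+01],
       [ 9.99998598e-01, -1.66049659e-03,  2.17721580e-04,
        -7.93633188e-01],
       [ 6.49906250e-04,  2.64960081e-01, -9.64259163e-01,
        -1.40901372e+02],
       [ 0.00000000e+00,  0.00000000e+00,  0.00000000e+00,
         1.00000000e+00]])}
22.0 0.15 [ 245.45363372 -574.49179354  243.94591846] [ 9.79685866e-01  2.00537550e-01 -1.29815236e-04 -5.27176912e-04] 87.22250239888686
```

View pics/scene0.png

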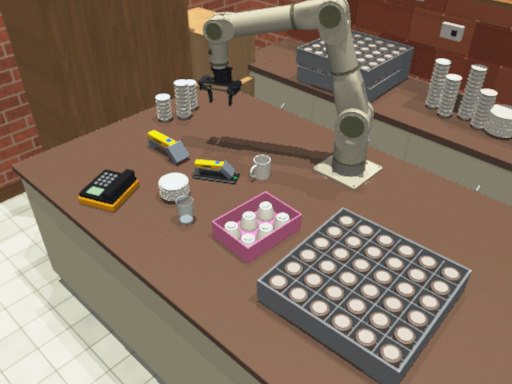

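View pics/top0.png

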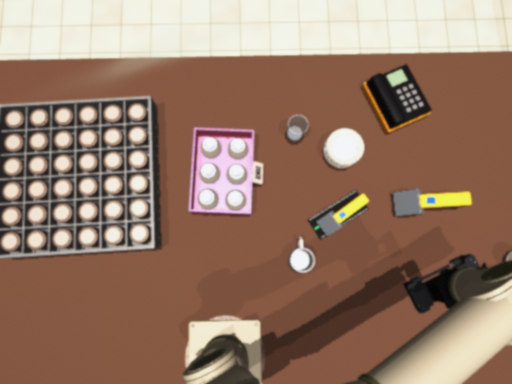

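The scene view shows the tub at (257,225), rack at (365,285) and mug at (262,167). In the top view the rack's right edge is near x=155, the tub is at (222,171) and its label holder at (259,173). The bowls are at (343,147), the tumbler at (297,128) and the mug at (302,260).

Scanner candidates in the top view:
- (340,213): the small yellow scanner lying on a black pad with a green light.
- (432,202): a larger yellow scanner with no pad.
- (397,98): a phone with an orange edge.

By the description, the one at (340,213) is meant.

```bash
cat > h.py <<'E'
from workcell import manip, fingers, ik, eyes
import cv2,numpy as np
from scipy.spatial.transform import Rotation as R
def cam(n):
    if n=="wrist":
        p=np.array(manip.read_tool_pos());q=manip.read_ee_rot()
    d=eyes.read_camera(n)
    if n=="wrist":
        T=np.eye(4);T[:3,:3]=R.from_quat(q).as_matrix();T[:3,3]=p
        T=T@d["T_tool_cam"];d["Rm"]=T[:3,:3];d["position"]=T[:3,3]
    else: d["Rm"]=R.from_quat(d["orientation"]).as_matrix()
    d["f"]=192/np.tan(np.radians(d["vertical_fov"]/2));return d
def ray(d,uv,z):
    uv=np.atleast_2d(uv).astype(float)
    v=np.c_[(uv[:,0]-d["cx"])/d["f"],-(uv[:,1]-d["cy"])/d["f"],-np.ones(len(uv))]@d["Rm"].T
    return d["position"]+v*((z-d["position"][2])/v[:,2])[:,None]
def proj(d,P):
    c=(np.atleast_2d(P)-d["position"])@d["Rm"]
    return np.c_[d["cx"]+d["f"]*c[:,0]/-c[:,2],d["cy"]-d["f"]*c[:,1]/-c[:,2]]
def blob(m,near=None,amin=30):
    m=m.astype(np.uint8)*255
    cs=[c for c in cv2.findContours(m,cv2.RETR_EXTERNAL,cv2.CHAIN_APPROX_NONE)[0] if cv2.contourArea(c)>amin]
    cs.sort(key=lambda c:-cv2.contourArea(c))
    if near is not None: cs.sort(key=lambda c:np.hypot(*(c[:,0].mean(0)-near)))
    return cs
def hsv(d): return cv2.cvtColor(d["image"],cv2.COLOR_RGB2HSV).astype(int)
def rect(P):
    (c,s,a)=cv2.minAreaRect(P[:,:2].astype(np.float32));b=cv2.boxPoints((c,s,a))
    e=b[1]-b[0];e2=b[2]-b[1];e=e if np.hypot(*e)>np.hypot(*e2) else e2
    return np.round(c,1),np.round(sorted(s),1),round(float(np.arctan2(e[1],e[0])),4)
def down(a): # tool pointing down, closing axis y along world angle a
    y=np.array([np.cos(a),np.sin(a),0]);z=np.array([0,0,-1.])
    return R.from_matrix(np.c_[np.cross(y,z),y,z]).as_quat()
E
python3 - <<'E'
from h import *
d=cam("top");H=hsv(d);h,s,v=H[...,0],H[...,1],H[...,2]
pink=(h>140)&(h<176)&(s>60)
c=blob(pink)[0][:,0];print("tub",rect(ray(d,c,75)))
for c in blob((h>22)&(h<35)&(s>150)&(v>120))[:4]:
    c=c[:,0];print("yel",c.mean(0),rect(ray(d,c,71)),rect(ray(d,c,63)))
g=(h>45)&(h<80)&(s>120)&(v>80)
for c in blob(g,None,3)[:3]: c=c[:,0];print("green",c.mean(0),ray(d,c.mean(0),8))
# rack: corners at z=100
print("rack R edge top/bottom", ray(d,[[150.5,97],[156.5,249],[0,105],[0,257]],100))
for n,uv in dict(mug=(302,260),tumbler=(297,128),bowls=(343,147)).items(): print(n,uv,ray(d,uv,80))
im=cv2.cvtColor(d["image"],cv2.COLOR_RGB2BGR)
A=cv2.resize(im[175:255,280:380],None,fx=6,fy=6,interpolation=cv2.INTER_CUBIC)
cv2.imwrite("pics/c1.png",A)
print(proj(d,[[0,0,0]]))
E
```

```text
tub (array([608.9,  -3.5]), array([205.9, 277.3]), -0.0642)
yel [445.28099174 199.33884298] (array([ 489.4, -735.5]), array([ 46.8, 168.5]), -1.5416) (array([ 490.4, -739.8]), array([ 47.1, 169.6]), -1.5416)
yel [351.08108108 207.66216216] (array([ 469.9, -423.8]), array([ 37.9, 125.1]), -0.9655) (array([ 470.8, -426. ]), array([ 38.1, 125.9]), -0.9655)
green [316.18181818 227.27272727] [[ 411.77822236 -317.45051771    8.        ]]
rack R edge top/bottom [[850.20011731 227.98667091 100.        ]
 [350.66066747 200.92059726 100.        ]
 [832.27758858 721.34089286 100.        ]
 [337.93475613 682.75318471 100.        ]]
mug (302, 260) [[ 305.28646993 -253.88494823   80.        ]]
tumbler (297, 128) [[ 739.85802416 -256.83045645   80.        ]]
bowls (343, 147) [[ 671.07893928 -406.89756655   80.        ]]
[[224.5321169  357.05309388]]
```

View pics/c1.png

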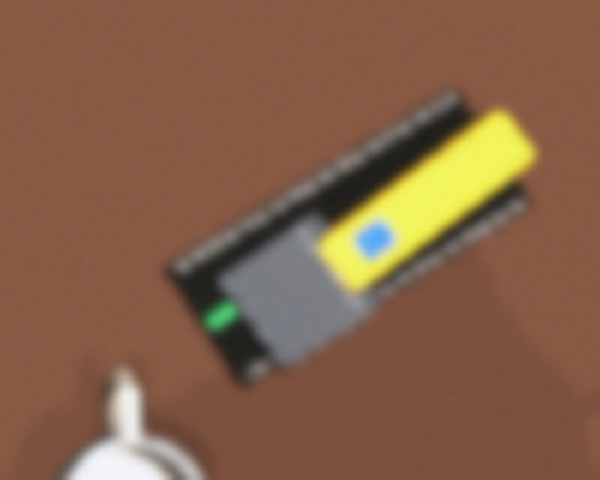

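The crop confirms the smaller scanner lying on its pad. The head is at lower left, pointing +y/−x, and the green light is at crop (220,317). Next I'll take close wrist views of the scanner and then the tub front.

```bash
python3 - <<'E'
from h import *
import pickle
for n,p,a in [("scan",[430,-370,330],.605),("tub",[602,-150,330],-.064)]:
    print(n,ik(p,down(a)))
    manip.move_ptp(p,down(a)); manip.sleep(.3)
    d=cam("wrist");pickle.dump(d,open(n+".pkl","wb"))
    cv2.imwrite(f"pics/w_{n}.png",d["image"][:,:,::-1]);print(manip.read_time_s(),d["position"])
a=[cv2.imread(f"pics/w_{n}.png") for n in("scan","tub")]
cv2.imwrite("pics/both.png",cv2.resize(np.hstack(a),(800,300),interpolation=cv2.INTER_AREA))
E
```

```text
scan [ 0.98930565  0.20140796 -0.42238489  1.46029977  0.0823217   1.49741858
  1.17345586]
1.7083 [ 387.57401421 -310.16160142  470.65675498]
tub [ 0.57103562  0.34110463 -0.53531353  1.30981453  0.17159083  1.53596504
 -0.00865528]
3.15 [605.63746051 -77.75593685 470.95419982]
```

View pics/both.png

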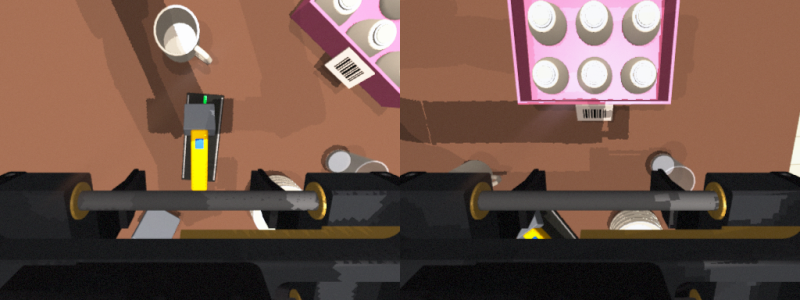

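The left half shows the mug at (178,35), and the pad and scanner at (203,140) with the green light at (205,99). The right half shows the tub's front rim along row ~103 and the label at (594,112).

```bash
python3 - <<'E'
from h import *
import pickle
d=pickle.load(open("tub.pkl","rb"));H=hsv(d);h,s,v=H[...,0],H[...,1],H[...,2]
pink=(h>140)&(h<178)&(s>60)&(v>60)
c=blob(pink)[0][:,0]
x0,x1=c[:,0].min(),c[:,0].max();print("cols",x0,x1)
pts=[]
for u in range(x0+12,x1-12,3):
    if abs(u-249)<35: continue
    pts.append((u,c[c[:,0]==u][:,1].max()+.5))
pts=np.array(pts);P=ray(d,pts,75)
f=np.polyfit(P[:,0],P[:,1],1);r=P[:,1]-np.polyval(f,P[:,0]);print("rim z75 slope,y@600",f[0],np.polyval(f,600),"res",r.std())
k=pts[:,1].max();row=int(np.median(pts[:,1]))-4
xs=c[np.abs(c[:,1]-row)<3][:,0];print("corner",ray(d,[[xs.min()-.5,row],[xs.max()+.5,row]],75))
w=(s<60)&(v>130)
for b in blob(w,(249,143),40)[:2]:
    b=b[:,0];print("white",b.mean(0),cv2.boundingRect(b),ray(d,b.mean(0),53))
blk=(v<70);blk[:130]=0;blk[160:]=0;blk[:,:225]=0;blk[:,275:]=0
ys,xs=np.nonzero(blk);print("bars",xs.min(),xs.max(),ys.min(),ys.max(),ray(d,[[(xs.min()+xs.max())/2,(ys.min()+ys.max())/2]],53))
d=pickle.load(open("scan.pkl","rb"));H=hsv(d);h,s,v=H[...,0],H[...,1],H[...,2]
y=(h>20)&(h<36)&(s>150)&(v>100)
b=blob(y,(255,200))[0][:,0];print("yel",cv2.boundingRect(b),rect(ray(d,b,71)))
# handle sides: midline
q=[]
for r in range(b[:,1].min()+12,b[:,1].max()-6,3):
    e=b[b[:,1]==r][:,0];q.append(((e.min()+e.max())/2,r,e.max()-e.min()+1))
q=np.array(q);M=ray(d,q[:,:2],71);g=M[-1]-M[0];print("handle axis",np.arctan2(-g[1],-g[0]),"mid",M[0],M[-1],"wid",q[:,2].min(),q[:,2].max())
# front end of the yellow
gr=(h>45)&(h<85)&(s>100)&(v>80)
for b in blob(gr,(262,127),3)[:2]: print("green",b[:,0].mean(0),ray(d,b[:,0].mean(0),8))
cv2.imwrite("pics/c2.png",cv2.resize(d["image"][110:245,200:320,::-1],None,fx=4.4,fy=4.4,interpolation=cv2.INTER_CUBIC))
E
```

```text
cols 137 357
rim z75 slope,y@600 -0.06826877074238821 -101.69821656980005 res 2.298007575277455
corner [[ 456.81721023  -86.5218506    75.        ]
 [ 737.80244707 -104.41682568   75.        ]]
white [298.90364583 126.89322917] (225, 76, 125, 79) [[673.51577197 -98.23253579  53.        ]]
white [240.98253275  61.99126638] (163, 0, 171, 128) [[593.24904242  -3.2834288   53.        ]]
bars 235 274 135 150 [[ 605.33892505 -117.1815619    53.        ]]
yel (244, 166, 23, 78) (array([ 466.9, -420.1]), array([ 33.5, 126.4]), -0.9723)
handle axis 2.177074385371668 mid [ 441.14608585 -383.51203095   71.        ] [ 494.56849261 -460.55693246   71.        ] wid 20.0 22.0
green [261.96153846 127.        ] [[ 410.19754017 -316.43454517    8.        ]]
```

View pics/c2.png

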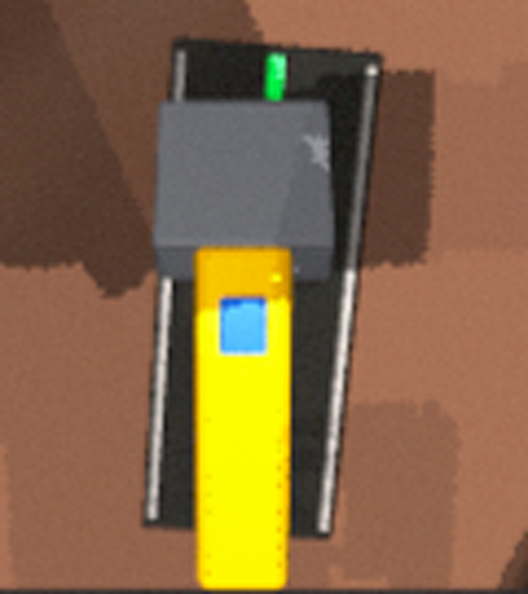

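```bash
python3 - <<'E'
from h import *
import pickle
d=pickle.load(open("scan.pkl","rb"))
c=np.array([(176,40),(381,56),(330,535),(145,524)])/4.4+[200,110]
P=ray(d,c,8);print(np.round(P,1),P.mean(0),[np.linalg.norm(P[i]-P[i-1]).round(1) for i in range(4)])
g=P[0]+P[1]-P[2]-P[3];print("pad angle",np.arctan2(g[1],g[0]))
a0=-.066;n=np.array([-np.sin(a0),np.cos(a0)]);mid=np.array([597.5,-101.5])
s=mid-45*n
manip.move_l([*s,120],150,down(a0));manip.move_l([*s,36],120)
print("at",manip.read_tool_pos(),manip.read_contact_force())
e=mid-2*n
print("hit",manip.move_l([*e,36],30,threshold=3))
p=np.array(manip.read_tool_pos());D=(mid-p[:2])@n;print(p,"D",D,manip.read_contact_force(),manip.read_time_s())
E
```

```text
[[ 373.  -326.7    8. ]
 [ 439.9 -287.5    8. ]
 [ 538.8 -457.     8. ]
 [ 471.9 -497.1    8. ]] [ 455.88177448 -392.09465117    8.        ] [np.float64(197.1), np.float64(77.5), np.float64(196.3), np.float64(77.9)]
pad angle 2.0978901455531718
at [ 595.13626858 -146.39394501   36.78167664] [0.18585848 0.20987774 0.4612735 ]
hit True
[ 596.49066524 -111.90605016   35.62629403] D 10.449961749239828 [-0.01276571 -0.56416207 -0.02556708] 6.6
```

```bash
python3 - <<'E'
from h import *
b=.054;nr=np.array([-np.sin(b),np.cos(b)])
m=np.array([591.2,13.6]);D=10.4
for back,v,th in [(22,60,None),(-15,20,18)]:
    t=m-(D+back)*nr
    print(manip.move_l([*t,36],v,frame=down(b),threshold=th),manip.read_tool_pos(),manip.read_contact_force(),R.from_quat(manip.read_ee_rot()).as_matrix()[:2,1])
p=np.array(manip.read_tool_pos())
# back off, up
print(manip.read_time_s())
manip.move_l([*(p[:2]-45*nr),36],100);q=p[:2]-45*nr
manip.move_l([*q,130],150)
q=p[:2]-60*nr
manip.move_l([*q,330],250);manip.sleep(.3)
import pickle
d=cam("wrist");pickle.dump(d,open("tub2.pkl","wb"));t=cam("top");pickle.dump(t,open("top2.pkl","wb"))
print(manip.read_time_s())
A=np.hstack([d["image"],t["image"]])[:,:,::-1]
cv2.imwrite("pics/both2.png",cv2.resize(A,(800,300),interpolation=cv2.INTER_AREA))
E
```

```text
False [592.95242983 -18.69269998  36.05887133] [ 0.23445007 -1.59225396 -1.9175763 ] [0.99854315 0.05395901]
True [590.90371328   6.61500431  35.70299406] [ 0.24916351  0.18563868 -0.5265976 ] [0.99867984 0.05133284]
9.625
12.3333
```

View pics/both2.png

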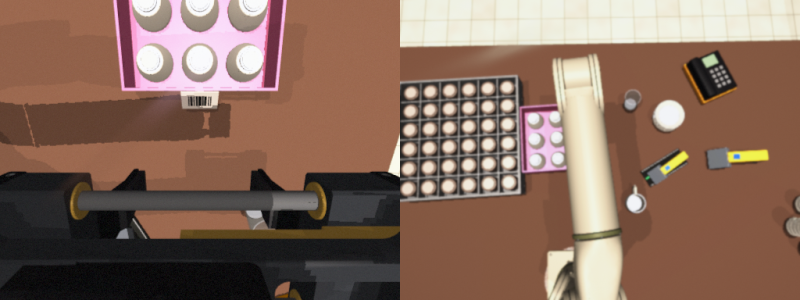

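The left half (wrist view) shows the front rim along row ~90 and the label at (201,101). The right half (top view) shows the tub at (543,138), up against the rack edge near x=520. I'll check the gap numerically.

```bash
python3 - <<'E'
from h import *
import pickle
d=pickle.load(open("tub2.pkl","rb"));H=hsv(d);h,s,v=H[...,0],H[...,1],H[...,2]
c=blob((h>140)&(h<178)&(s>60)&(v>60))[0][:,0]
x0,x1=c[:,0].min(),c[:,0].max();pts=[]
for u in range(x0+12,x1-12,3):
    if abs(u-255)<40: continue
    pts.append((u,c[c[:,0]==u][:,1].max()+.5))
P=ray(d,pts,75);f=np.polyfit(P[:,0],P[:,1],1);print("front rim slope",f[0],"y@600",np.polyval(f,600),(P[:,1]-np.polyval(f,P[:,0])).std())
row=int(np.median(np.array(pts)[:,1]))-4
xs=c[np.abs(c[:,1]-row)<3][:,0];K=ray(d,[[xs.min()-.5,row],[xs.max()+.5,row]],75);print("corner",K,np.linalg.norm(K[1]-K[0]))
w=(v>110)&(s<110);w[:118]=0;w[142:]=0;w[:,:225]=0;w[:,288:]=0
b=blob(w)[0][:,0];print("plate",cv2.boundingRect(b),ray(d,b.mean(0),53))
t=pickle.load(open("top2.pkl","rb"));H=hsv(t);h,s,v=H[...,0],H[...,1],H[...,2]
pk=(h>140)&(h<178)&(s>60)&(v>60);L=[]
for r in range(145,210,4): L.append((np.nonzero(pk[r])[0].min()-.5,r))
Q=ray(t,L,75);f=np.polyfit(Q[:,0],Q[:,1],1);print("back rim slope",f[0],"y@600",np.polyval(f,600))
print(t["image"][170,145:168].tolist())
A=cv2.resize(t["image"][120:230,130:220,::-1],None,fx=5.4,fy=5.4,interpolation=cv2.INTER_CUBIC);cv2.imwrite("pics/c3.png",A)
E
```

```text
front rim slope 0.05214760276655851 y@600 18.201482449805596 5.399657309215891e-15
corner [[450.15670916  16.48973076  75.        ]
 [486.62832319  18.38988967  75.        ]] 36.52107931118972
plate (225, 118, 56, 22) [[585.51784984   1.41988145  53.        ]]
back rim slope 0.051606102427774636 y@600 220.8718993341463
[[128, 122, 118], [140, 133, 129], [144, 137, 134], [151, 144, 140], [170, 162, 158], [189, 182, 177], [179, 172, 167], [135, 127, 124], [108, 86, 94], [157, 102, 130], [192, 125, 162], [167, 103, 137], [113, 61, 83], [90, 42, 56], [112, 59, 79], [174, 107, 140], [227, 154, 196], [238, 172, 215], [240, 176, 219], [240, 179, 221], [240, 185, 228], [240, 193, 233], [240, 200, 236]]
```

View pics/c3.png

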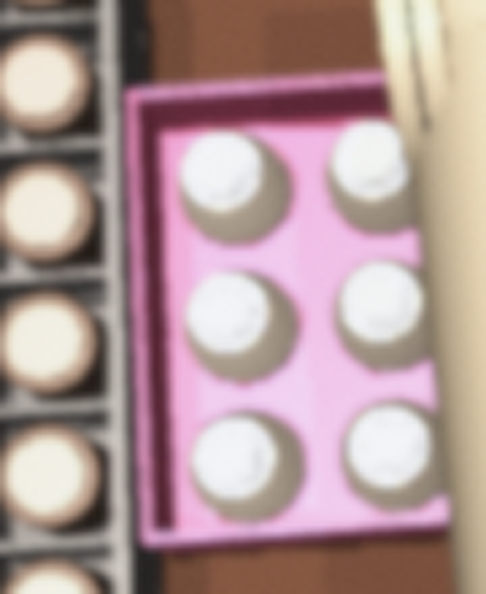

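```bash
python3 - <<'E'
from h import *
import pickle
t=pickle.load(open("top2.pkl","rb"));V=t["image"].astype(float).mean(2);L=[]
for r in list(range(102,130,2))+list(range(214,248,2)):
    row=V[r,140:165];g=np.diff(row);k=3+np.argmin(g[3:22]);L.append((140+k+.5,r))
Q=ray(t,L,100);f=np.polyfit(Q[:,0],Q[:,1],1);res=Q[:,1]-np.polyval(f,Q[:,0])
k=abs(res)<4;f=np.polyfit(Q[k,0],Q[k,1],1);print("rack slope",f[0],"y@600",np.polyval(f,600),k.sum(),len(k),res.std())
d=pickle.load(open("tub2.pkl","rb"));im=d["image"].astype(int)
H=hsv(d);v=H[...,2];h=H[...,0];s=H[...,1]
pk=(h>140)&(h<178)&(s>60)&(v>60)
ys,xs=np.nonzero(pk[100:125]);
for r in (100,105,110): x=np.nonzero(pk[r])[0];K=ray(d,[[x.min()-.5,r],[x.max()+.5,r]],75);print(x.min(),x.max(),K[:,:2].tolist())
for r in (124,128,132,136): print(r,im[r,222:292:2].mean(1).astype(int).tolist())
E
```

```text
rack slope 0.041881627892234236 y@600 217.75883150451997 31 31 1.045012619603648
154 356 [[449.513492179557, 32.474164795041105], [730.4929096229538, 47.077742849500446]]
155 356 [[450.59275802979175, 25.900702440391512], [731.5159238078902, 40.51598722064616]]
155 355 [[450.28189146241397, 19.19146260691467], [731.1544418216628, 33.81888187478692]]
124 [91, 85, 92, 84, 86, 158, 159, 157, 158, 120, 113, 26, 121, 70, 120, 51, 61, 13, 122, 77, 8, 130, 155, 163, 124, 222, 221, 220, 216, 90, 91, 93, 91, 91, 92]
128 [92, 91, 90, 89, 87, 128, 159, 158, 159, 140, 98, 15, 93, 64, 126, 54, 65, 21, 122, 89, 11, 154, 105, 200, 138, 220, 222, 221, 207, 92, 97, 106, 109, 109, 109]
132 [91, 88, 87, 83, 79, 113, 157, 157, 156, 142, 89, 13, 102, 58, 140, 52, 65, 20, 119, 82, 17, 166, 65, 200, 189, 221, 223, 220, 171, 83, 93, 68, 74, 103, 101]
136 [84, 82, 82, 78, 75, 91, 156, 158, 156, 156, 148, 158, 158, 157, 156, 141, 137, 204, 155, 221, 221, 213, 215, 220, 219, 135, 135, 135, 74, 60, 70, 70, 72, 69, 73]
```

The tub is flush: rack face y=217.8 at x=600, tub back ≈217–220, and the slopes agree within 0.01 rad. Now I'll grasp the scanner.

```bash
python3 - <<'E'
from h import *
import pickle
g=[460.8,-411.8]
manip.move_ptp([*g,180],down(.605))
manip.move_l([*g,61],100);print(manip.read_tool_pos(),manip.read_contact_force())
fingers.command_gripper(20);print("gap",manip.read_finger_gap(),manip.read_grip_force(),manip.read_contact_force())
manip.move_l([*g,90],50);manip.move_l([*g,230],150);manip.sleep(.2)
print("gap",manip.read_finger_gap(),manip.read_grip_force(),manip.read_contact_force(),manip.read_time_s())
d=cam("wrist");pickle.dump(d,open("held.pkl","wb"));s=cam("scene")
A=np.hstack([d["image"],s["image"]])[:,:,::-1]
cv2.imwrite("pics/held.png",cv2.resize(A,(800,300),interpolation=cv2.INTER_AREA))
E
```

```text
[ 461.22057543 -412.09581375   61.77031592] [-0.81365054  0.53353819  0.38361821]
gap 33.611677448497275 29.9941682908684 [ 0.48101022  1.09109908 -0.10176022]
gap 33.5234955908222 29.995219996199012 [-0.0151365   0.01935142 -1.44802915] 18.125
```

View pics/held.png

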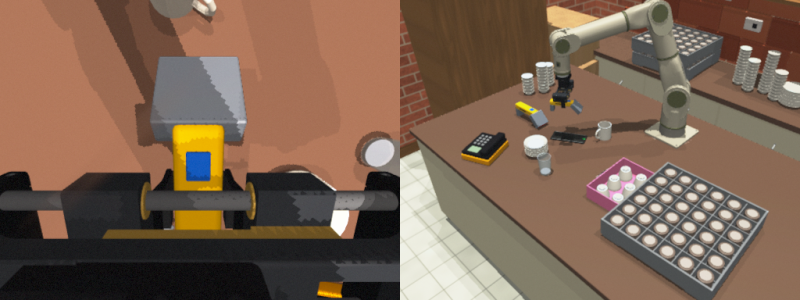

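The wrist view shows the scanner held straight, with the handle at column 199, handle front near row 126 and head front at row 57. The scene view shows the pad now empty and the tub against the rack. I'll check the grasp offset from the image and then go to the scan pose.

```bash
python3 - <<'E'
from h import *
import pickle
d=pickle.load(open("held.pkl","rb"));d["Rm"]=d["T_tool_cam"][:3,:3];d["position"]=d["T_tool_cam"][:3,3]
print("pred handle front top x=40,z=63/37, rows/800-scale:",proj(d,[[50,0,-10],[50,0,16],[50,17,-10],[88,0,45]])/1.28)
H=hsv({"image":d["image"]});m=(H[...,0]>12)&(H[...,0]<36)&(H[...,1]>150)&(H[...,2]>90)
b=blob(m[:225],(254,200),200)[0][:,0];print("yellow",np.array(cv2.boundingRect(b))/1.28)
u=np.array([[(b[:,0].min()+b[:,0].max())/2,b[:,1].min()]]);print("front at tool",ray(d,u,-10))
n=np.array([-.05,.99875]);L=np.array([591.8,-2.])
g=L-(70.7+78+10)*n;ang=np.arctan2(n[1],n[0])-np.pi/2
print(g,ang)
manip.move_ptp([*g,230],down(ang))
manip.move_l([*g,168.7],80);manip.sleep(.3)
print(manip.read_tool_pos(),R.from_quat(manip.read_ee_rot()).as_matrix()[:,2],manip.read_time_s())
d=cam("wrist");pickle.dump(d,open("aim.pkl","wb"));s=cam("scene")
A=np.hstack([d["image"],s["image"]])[:,:,::-1]
cv2.imwrite("pics/aim.png",cv2.resize(A,(800,300),interpolation=cv2.INTER_AREA))
E
```

```text
pred handle front top x=40,z=63/37, rows/800-scale: [[198.15580307 129.41668271]
 [198.06507092 123.20115458]
 [225.26956794 129.45199322]
 [198.07113079  72.36594754]]
yellow [171.875   125.       53.125    50.78125]
front at tool [[ 52.78602824  -0.07323851 -10.        ]]
[ 599.735    -160.501625] 0.05002081769439615
[ 599.86913897 -160.52731116  169.007127  ] [ 4.69986856e-04 -1.91855604e-04 -9.99999871e-01] 20.55
```

View pics/aim.png

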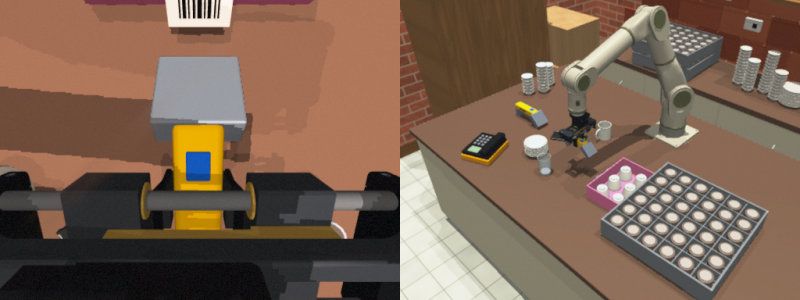

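The label plate is centred at column 198.5 against the scanner axis at 199, so it is laterally aligned. I'll check depth from the plate's lower edge, then hold.

```bash
python3 - <<'E'
from h import *
import pickle
d=pickle.load(open("aim.pkl","rb"));V=d["image"].astype(int).mean(2)
col=V[:60,248:262].mean(1);e=20+np.argmin(np.diff(col)[20:50])+1
row=V[32,190:320];g=np.diff(row);l,r=190+np.argmax(g)+.5,190+np.argmin(g)+.5
bars=V[5:60,245:265].mean(1).astype(int).tolist()
print("edge row",e,"l,r",l,r,ray(d,[[254,e]],36),"expect ~",591.8+.9,-2-17);print(bars[:35])
manip.sleep(1.5);print(manip.read_time_s(),manip.read_contact_force(),manip.read_grip_force())
E
```

```text
edge row 35 l,r 215.5 293.5 [[592.73567801 -16.77416073  36.        ]] expect ~ 592.6999999999999 -19
[113, 111, 112, 113, 113, 113, 113, 116, 115, 119, 114, 114, 116, 115, 116, 118, 118, 119, 169, 224, 237, 237, 238, 237, 237, 237, 238, 238, 231, 176, 56, 56, 57, 57, 56]
22.15 [ 0.21230121 -0.71813036 -1.45156136] 29.995146095752716
```

Depth agrees within about 2 mm and the scanner has been held still for over 1.5 s. Now I'll lay it back on the pad.

```bash
python3 - <<'E'
from h import *
g=[460.9,-400.7];a=2.098-np.pi/2
p=manip.read_tool_pos();manip.move_l([p[0],p[1]-40,240],120)
manip.move_ptp([*g,230],down(a));manip.move_l([*g,75],120);manip.sleep(.2)
print("touch",manip.move_l([*g,59],12,threshold=2.5),manip.read_tool_pos(),manip.read_contact_force())
fingers.command_gripper(60);fingers.command_gripper(87)
manip.move_l([*g,150],80)
manip.move_l([*g,260],150)
q=np.array(g)+[-30,40];manip.move_ptp([*q,330],down(a));manip.sleep(.3)
d=cam("wrist");t=cam("top");print(manip.read_time_s())
import pickle;pickle.dump((d,t),open("end.pkl","wb"))
A=np.hstack([d["image"],t["image"]])[:,:,::-1]
cv2.imwrite("pics/end.png",cv2.resize(A,(800,300),interpolation=cv2.INTER_AREA))
H=hsv(d);m=(H[...,0]>12)&(H[...,0]<36)&(H[...,1]>150)&(H[...,2]>90)
b=blob(m[:235],(255,200),200)[0][:,0];q=[]
for r in range(b[:,1].min()+12,b[:,1].max()-6,3):
    e=b[b[:,1]==r][:,0];q.append(((e.min()+e.max())/2,r))
M=ray(d,q,71);w=M[0]-M[-1];an=np.arctan2(w[1],w[0]);f=ray(d,[[np.mean(np.array(q)[:,0]),b[:,1].min()]],71)[0]
print("angle",an,"front",f[:2],"origin est",f[:2]-41*np.array([np.cos(an),np.sin(an)]),"pad 455.9,-392.1 @2.098")
E
```

```text
touch True [ 460.86295935 -400.62474158   60.92507094] [-0.48112382  1.01888559  4.8596297 ]
31.175
angle 2.092730893112488 front [ 433.77054085 -355.34309047] origin est [ 454.21142134 -390.88419913] pad 455.9,-392.1 @2.098
```

View pics/end.png

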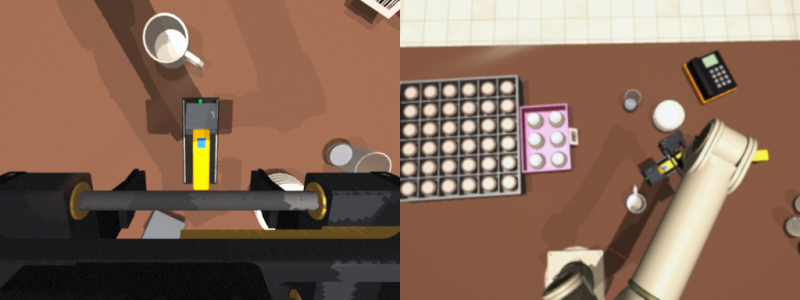

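The wrist view shows the scanner centred on its pad at (202,145). The top view shows the tub at (546,138) still against the rack, and the mug (636,203), tumbler (632,100) and bowls (669,115) in their places. I'm handing in.

```bash
python3 -c "
from workcell import manip
print(manip.hand_in())"
```

```text
the job is handed in; nothing more can be done
None
```

I handed the job in at about 31 s on the robot clock; no verdict came back. My own measurements show the tub flush against the rack, the scanner held on the label for over 1.5 s from about 10 cm and then laid back on its pad within about 2 mm and 0.01 rad, and the mug, glass and bowls in place by eye in the last pictures.

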